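# Heft the look-alike crystals, case the galena and snap the cover on

### The job

In the wooden tray stand some 45 mm clear boxes with look-alike grey crystals; only their weight tells them apart, so heft each one: any that weighs more than 180 g in its box is galena. Stand every galena box upright in a bay of the black transport case, a bay each, and leave the lighter ones standing upright in the tray. Then set the clear cover on the case and press its corners down until all four snap clips hold its rim and it is fully home; leave the vial and the loupe where they are.

Things in the scene. Friction and masses are not known exactly. Their poses are not given: they have to be found in the camera images.
- tray: open wooden collection drawer, 310 x 329 mm, walls 32 mm high, brass knob on its -x front; fixed. Origin on its underside, z up. Inner floor 7 mm above it, x = -134 to 154 mm, y = -154 to 154 mm. Fixed in it: a row of small boxed minerals, 36 mm high, at x = 100 to 145 mm, and two white card trays, 20 mm high, at (-106, 2) and (46, -4) mm. The crystals stand between.
- bay_1 (a point): centre of the floor of the bay at the case's -y end; all bays are alike: 50 x 50 mm, floor 6 mm above the table, partitions 12 mm, long side walls 14 mm and the walls at the two ends of the case 25 mm high above that floor
- bay_2 (a point): floor centre of the second bay from the -y end, 53 mm from bay_1
- bay_3 (a point): floor centre of the third bay
- bay_4 (a point): floor centre of the bay at the +y end
- case: black base of the transport case, 92 x 262 x 6 mm, fixed; origin mid underside, y along the four bays. Two grey spring clips at each end (x = +-28, y = +-114 to 124, top 17 mm up) yield outward and snap over the cover's end rim. A cover laid on sits about 8 mm high; each corner takes 5 to 12 N down to click, then stops hard. Home: cover origin 6 mm above the case's, +-2 mm in x, 1.2 in y.
- cover: clear plastic hood, open below, 74 x 227 mm (x, y), 47 mm high, with a 4 mm outward rim, 3 mm thick, at the foot of each end and a black grip and four thumb pads on top; 120 g, loose, stands beside the case, turned a quarter. Origin in the middle of its underside, y along its length, z up; it fits the case either way round.
- cover_grip (a point): middle of the cover's grip, a block 56 mm along x, 16 mm along y and 16 mm high, standing on the top; pinch it along the cover's y. This point is 8 mm above the cover's top face and 55 mm above its underside.
- corner_1 (a point): middle of the top of a black thumb pad (12 mm across, 2.5 mm high, so 49.5 mm above the cover's underside) near one corner of the cover's top, 12 mm inside the end and straight inward of one clip; press here: cover x = -27 mm, y = -102 mm
- corner_2 (a point): middle of the top of a black thumb pad (12 mm across, 2.5 mm high, so 49.5 mm above the cover's underside) near one corner of the cover's top, 12 mm inside the end and straight inward of one clip; press here: cover x = +27 mm, y = -102 mm
- corner_3 (a point): middle of the top of a black thumb pad (12 mm across, 2.5 mm high, so 49.5 mm above the cover's underside) near one corner of the cover's top, 12 mm inside the end and straight inward of one clip; press here: cover x = -27 mm, y = +102 mm
- corner_4 (a point): middle of the top of a black thumb pad (12 mm across, 2.5 mm high, so 49.5 mm above the cover's underside) near one corner of the cover's top, 12 mm inside the end and straight inward of one clip; press here: cover x = +27 mm, y = +102 mm
- crystal_1: clear plastic box with a grey crystal, 45 x 45 mm and 38 mm high, rigid and closed, loose; origin in the middle of its underside, z up. Weighs between 65 and 320 g, differently in every run, which cannot be seen. May be absent.
- crystal_2: clear plastic box with a grey crystal, 45 x 45 mm and 38 mm high, rigid and closed, loose; origin in the middle of its underside, z up. Weighs between 65 and 320 g, differently in every run, which cannot be seen. May be absent.
- crystal_3: clear plastic box with a grey crystal, 45 x 45 mm and 38 mm high, rigid and closed, loose; origin in the middle of its underside, z up. Weighs between 65 and 320 g, differently in every run, which cannot be seen. May be absent.
- crystal_4: clear plastic box with a grey crystal, 45 x 45 mm and 38 mm high, rigid and closed, loose; origin in the middle of its underside, z up. Weighs between 65 and 320 g, differently in every run, which cannot be seen. May be absent.
- crystal_5: clear plastic box with a grey crystal, 45 x 45 mm and 38 mm high, rigid and closed, loose; origin in the middle of its underside, z up. Weighs between 65 and 320 g, differently in every run, which cannot be seen. May be absent.
- vial: squat stoppered glass vial, 36 mm wide, 55 mm high, loose, bystander behind the case, before the chest of drawers
- loupe: folding loupe, 36 x 26 x 16 mm, loose, bystander at the right

How it is judged:
By the outcome, as a careful person would: the job done as asked, in the order asked, and still so for the second after the job is handed in, with the robot touching nothing.
Of crystal_2, crystal_3, crystal_4, crystal_5 only 2 to 4 are there at a start; the rules pass over those that are not, and their reading is None.
At some moment in a run one of crystal_1, crystal_2, crystal_3, crystal_4, crystal_5 may be knocked a few centimetres aside while the robot is not near it.
Once in a run the grip may slacken for a moment while it holds something.
It also fails if it takes over 210 s, if anything falls off the work surface, if the arm or the gripper's body presses on something with over 40 N, if the wrist force passes 120 N, or if a joint passes its speed limit or range.

### The arm

A 6-joint arm with a two-finger parallel gripper is mounted at the origin on a cart in front of the work surface, level with it; the furniture and walls round the work are solid. World frame = base frame: x ahead of the robot, y to its left, z up, the work surface at z = 0. Lengths are in m, angles in degrees, forces in N, time in s.
With the tool pointing down it reaches from about 0.35 to 0.725 m from the base axis. Payload 4.3 kg.
Tool frame: the origin (TCP) lies at the very end of the fingers, on their centre line; the grasp point (between the pads) lies 19 mm behind it; z points along the fingers, y is the line along which they close (so a half turn about z gives the same grasp; the last joint's range is limited). The gripper opens to 85 mm and grips with 20 to 120 N. Pads are 22 mm wide; open, the fingers measure 114 mm over their backs; the gripper's body (76 mm by 85 mm) begins 54 mm behind the grasp point. The pads swing forward as they close: fully open they stand 13 mm farther back than shut.
Start: joints at [-69.803, 21.618, 4.641, 73.018, 0, 83.68], TCP at [0.257, -0.515, 0.231] pointing down, gripper open.
Joint ranges: [-156.06, 156.06], [-48.1, 94.91], [-58.44, 69.94], [-101.28, 121.22], [-78.64, 73.56], [-180, 180]. Speed limits (degrees/s): [147.25, 147.25, 180, 180, 180, 180].

### API

Orientations are given as [roll, pitch, yaw] about the fixed x, y, z axes, in that order (R = Rz(yaw) Ry(pitch) Rx(roll)).
In Python, from station import r, snapshot, camera_model gives the robot as it stands. Calls block until the motion is done:
- r.move_pose(position, orientation): joint-space move of the TCP to a pose.
- r.line_to(position, rotation=None, speed=0.15, guard=None): straight line of the TCP; rotation=None keeps the orientation; speed is the mean speed in m/s. With guard (N) it stops when the force on the tool has changed by that much, and returns True; else False.
- r.goto_joints(angles): joint-space move.
- r.grip(opening): finger opening in m; the grip force is fixed at half the most; returns when the fingers have stopped.
- r.hold(seconds).
- r.inverse_kinematics(position, orientation): joint angles nearest the present ones, or None.
- r.read_state(): the state.
- snapshot(name): name is "scene" or "top" or "wrist"; returns (picture, depth): 480x640x3 uint8, red, green, blue; 480x640 float32, m along the optical axis (not along the pixel's ray), 0 where there is no reading.
- camera_model(name): a dict with "vfov" (degrees; the focal length in pixels is half the picture's height over the tangent of half this angle, whatever the lens; pixels are square), "cx", "cy" (the principal point, pixels), "xyz" and "rotation" of the camera in the world. Camera axes: x right, y up, looking along -z (the intrinsics and any distortion apply to the point x, -y, -z); pixel columns grow to the right and rows downward; lengths in m; the calibration is good to about 2 mm. A picture is of the moment at which its call begins: read the wrist's pose just before it. camera_model takes no time and is no camera call; for the wrist camera it gives the pose at the moment of the call.
A pose or a line that the arm cannot do raises r.IKError and nothing moves.
- r.job_done(): hands the job in; it is judged then, once.
The state is a dict: "t": time; "qpos": joint angles; "qvel": joint speeds; "effort": joint torques, N m; "ee_pos": TCP position; "eef_rot": TCP orientation; "wrist_force": force on the tool from outside, world axes, zero at the start; "torque": the same for the moment, N m; "grip_width": finger opening in m; "grasp_force": force on a finger pad.
Only numpy, scipy, OpenCV 4.12 (cv2) and the standard library are available. Lean on these libraries where they do the work, as an engineer would, in place of code of your own. Each camera call takes 0.05 s, during which the arm holds its last target. There are 200 camera calls.

## Working session

There is one attempt and no reset: what is moved stays moved. The work goes in short steps, each a Python script; the robot and the scene stay as the last script left them, time stands still between calls to the robot, and variables do not carry over. Pictures are saved under pics/ and viewed, at most 14 in all, crops included, and the job is handed in when it is done.

```bash
ls; mkdir -p pics
python3 - <<'E'
from station import r, snapshot, camera_model
import cv2, numpy as np
for n in ("scene","top"):
    p,d=snapshot(n); cv2.imwrite(f"pics/{n}0.png",p[:,:,::-1]); np.save(f"pics/{n}0.npy",d)
    print(n,camera_model(n), (d>0).mean())
print(camera_model("wrist")); s=r.read_state(); print(s)
E
```

```text
pics
scene {'vfov': 54.41635850355707, 'cx': 323.47868805134357, 'cy': 238.74260637357833, 'xyz': array([0.02277922, 0.78853015, 0.72957618]), 'rotation': array([  55.46457193,   -0.22903819, -152.41885871])} 0.996162109375
top {'vfov': 56.267671187971295, 'cx': 316.04594615633306, 'cy': 244.8398042665766, 'xyz': array([ 0.33914625, -0.08819494,  1.05888516]), 'rotation': array([  6.3416311 ,  -0.1577598 , -89.95893498])} 0.9958658854166667
{'vfov': 69.12235059802276, 'cx': 322.5419911066161, 'cy': 240.1712187641914, 'xyz': array([ 0.33079133, -0.47839508,  0.37205719]), 'rotation': array([-18.79831336,   0.07680125, -63.45581983])}
{'t': 0.1, 'qpos': array([-6.98024319e+01,  2.16600200e+01,  4.57063485e+00,  7.30178068e+01,
       -8.84118916e-04,  8.36816058e+01]), 'qvel': array([ 0.00763119, -0.19006723,  0.17594002,  0.00744314, -0.09886752,
        0.06331706]), 'effort': array([ 4.99566122e-04, -4.64695323e+01,  2.70582104e+01,  1.20441470e-02,
       -1.81940136e-04,  1.10733012e-05]), 'ee_pos': array([ 0.25651685, -0.51395665,  0.23043161]), 'eef_rot': array([-1.79893362e+02, -1.09180886e-02,  2.65159530e+01]), 'wrist_force': array([ 0.14917433, -0.10455303, -0.51161263]), 'torque': array([-0.00430767, -0.00042826,  0.02265213]), 'grasp_force': 0.0, 'grip_width': 0.08541618502733463}
```

View pics/top0.png

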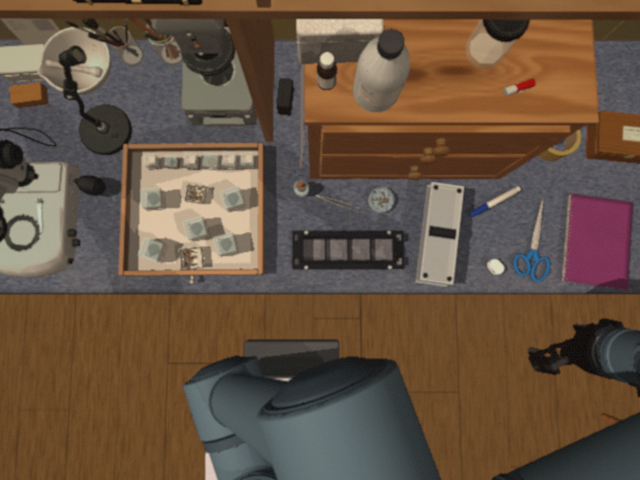

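View pics/scene0.png

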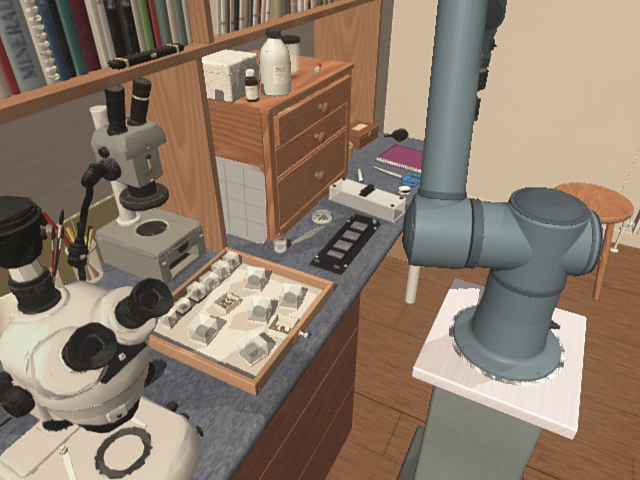

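The top view (up = +x, left = +y) shows the tray at about (192,208). Five crystal boxes stand near (152,197), (232,197), (196,228), (230,243) and (152,248). The case is at (348,250), the cover at (441,233), and the vial and dish are behind the case.

```bash
cat > h.py <<'E'
from station import r, snapshot, camera_model
import numpy as np, cv2
from scipy.spatial.transform import Rotation as R
def ray(m,u,v):
    f=240/np.tan(np.radians(m["vfov"])/2)
    u=np.asarray(u,float);v=np.asarray(v,float)
    d=np.stack([(u-m["cx"])/f,-(v-m["cy"])/f,-np.ones_like(u)],-1)
    return d@R.from_euler("xyz",m["rotation"],degrees=True).as_matrix().T
def plane(m,u,v,z):
    d=ray(m,u,v); return m["xyz"]+d*((z-m["xyz"][2])/d[...,2])[...,None]
def cloud(m,d):
    v,u=np.mgrid[:480,:640]; return m["xyz"]+ray(m,u,v)*d[...,None]
def proj(m,P):
    f=240/np.tan(np.radians(m["vfov"])/2)
    c=(np.asarray(P)-m["xyz"])@R.from_euler("xyz",m["rotation"],degrees=True).as_matrix()
    return np.stack([m["cx"]-f*c[...,0]/c[...,2],m["cy"]+f*c[...,1]/c[...,2]],-1)
E
python3 - <<'E'
from h import *
m=camera_model("top"); P=cloud(m,np.load("pics/top0.npy"))
Z=P[...,2]
print("table z",np.median(Z[270:285,300:400]),"tray floor",np.median(Z[205:220,215:255]))
for n,(u,v,z) in dict(a=(152,197,.045),b=(232,197,.045),c=(196,228,.045),d=(228,243,.045),e=(152,248,.045),case=(348,250,.006),cover=(441,233,.047),vial=(301,187,.055)).items():
    print(n,plane(m,u,v,z).round(3),"depth pt",P[v,u].round(3))
def boxes(lo,hi,sl):
    M=np.zeros(Z.shape,np.uint8); M[sl]=((Z>lo)&(Z<hi))[sl]; 
    n,l,s,c=cv2.connectedComponentsWithStats(M)
    for i in range(1,n):
        if s[i,4]>60:
            q=P[l==i]; rc=cv2.minAreaRect((q[:,:2]*1000).astype(np.float32)); print(s[i],q.mean(0).round(3),rc)
print("crystals");boxes(.036,.055,np.s_[130:280,115:270])
print("cover");boxes(.04,.075,np.s_[170:300,400:480])
print("case");boxes(.003,.04,np.s_[225:275,285:412])
im=cv2.imread("pics/top0.png")[140:290,115:475]
cv2.imwrite("pics/topc.png",cv2.resize(im,None,fx=2.2,fy=2.2,interpolation=cv2.INTER_CUBIC))
E
```

```text
table z 0.0011553861810098542 tray floor 0.008696108696037541
a [0.562 0.286 0.045] depth pt [0.563 0.287 0.043]
b [0.562 0.102 0.045] depth pt [0.562 0.102 0.046]
c [0.49  0.183 0.045] depth pt [0.49  0.182 0.049]
d [0.456 0.109 0.045] depth pt [0.456 0.109 0.047]
e [0.444 0.281 0.045] depth pt [0.444 0.28  0.048]
case [ 0.444 -0.166  0.006] depth pt [ 0.443 -0.166  0.016]
cover [ 0.479 -0.375  0.047] depth pt [ 0.477 -0.371  0.063]
vial [ 0.584 -0.056  0.055] depth pt [ 0.587 -0.056  0.042]
crystals
[222 151  15  16 204] [0.653 0.112 0.044] ((653.9850463867188, 112.08732604980469), (32.01428985595703, 33.20513153076172), 83.64334106445312)
[184 152  14  15 175] [0.652 0.201 0.043] ((652.8348388671875, 202.14639282226562), (30.305858612060547, 30.61344337463379), 85.59256744384766)
[203 152  16  15 183] [0.654 0.156 0.039] ((653.6630859375, 156.416015625), (34.558692932128906, 31.59983253479004), 81.63180541992188)
[241 152  13  14 176] [0.654 0.07  0.044] ((654.9690551757812, 69.75635528564453), (29.23909568786621, 30.83953285217285), 88.93018341064453)
[144 154  14  13 152] [0.651
[... 600 characters left out ...]
17822265625, 116.3239974975586), (44.26787567138672, 46.134159088134766), 14.846456527709961)
[138 237  26  25 413] [0.441 0.283 0.046] ((442.0461730957031, 284.5791320800781), (46.79831314086914, 43.463077545166016), 71.88627624511719)
cover
[420 170  60   5 240] [ 0.618 -0.4    0.058] ((618.1034545898438, -397.77447509765625), (2.802716016769409, 140.91346740722656), 0.28265470266342163)
[ 420  182   44  102 3281] [ 0.48  -0.377  0.049] ((481.5167541503906, -378.65521240234375), (76.96601104736328, 227.56832885742188), 81.75746154785156)
case
[ 287  225  121   48 4359] [ 0.446 -0.166  0.009] ((448.26055908203125, -164.37611389160156), (283.7236328125, 111.76790618896484), 89.6148910522461)
```

View pics/topc.png

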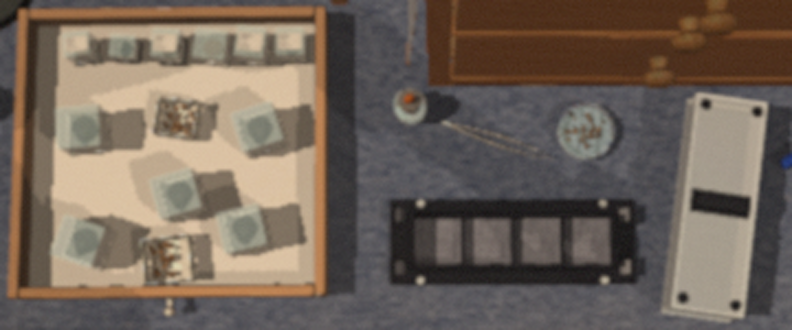

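The crop confirms five boxes, and depth gives their 45 mm tops at z≈0.046. The cover lies with its length at about -8° from x, and the case lies along y. Next I look from the wrist at the case and cover. Half-turn pairs of views cancel the hand-eye error.

Run:
```python
from h import *
for n,c in (("case",(0.446,-0.166)),("cover",(0.478,-0.375))):
    for k,y in enumerate((90,-90)):
        try: r.move_pose([c[0],c[1],.24],[180,0,y])
        except r.IKError: print("IK fail",n,y); continue
        r.hold(.3)
        m=camera_model("wrist"); p,d=snapshot("wrist")
        np.savez(f"pics/{n}{k}.npz",p=p,d=d,**m); cv2.imwrite(f"pics/{n}{k}.png",p[:,:,::-1])
        s=r.read_state(); print(n,y,s["t"],s["ee_pos"].round(4),s["wrist_force"].round(2),m["xyz"].round(3),m["rotation"].round(1))
a=np.hstack([cv2.resize(cv2.imread(f"pics/{f}.png"),(400,300)) for f in("case0","case1")])
b=np.hstack([cv2.resize(cv2.imread(f"pics/{f}.png"),(400,300)) for f in("cover0","cover1")])
cv2.imwrite("pics/w4.png",np.vstack([a,b]))
```

```text
case 90 1.925 [ 0.4459 -0.1665  0.2399] [-0.14  0.21 -0.12] [ 0.446 -0.085  0.382] [-18.8   0.   -0. ]
case -90 4.925 [ 0.446 -0.166  0.24 ] [ 0.27  1.28 -0.51] [ 0.446 -0.25   0.382] [ -18.8   -0.  -180. ]
cover 90 7.7 [ 0.478  -0.3749  0.24  ] [-0.38  0.56  0.23] [ 0.478 -0.293  0.382] [-18.8   0.    0. ]
cover -90 10.7 [ 0.478 -0.375  0.24 ] [-0.3  -0.62  0.22] [ 0.478 -0.459  0.382] [ -18.8   -0.  -180. ]
```

View pics/w4.png

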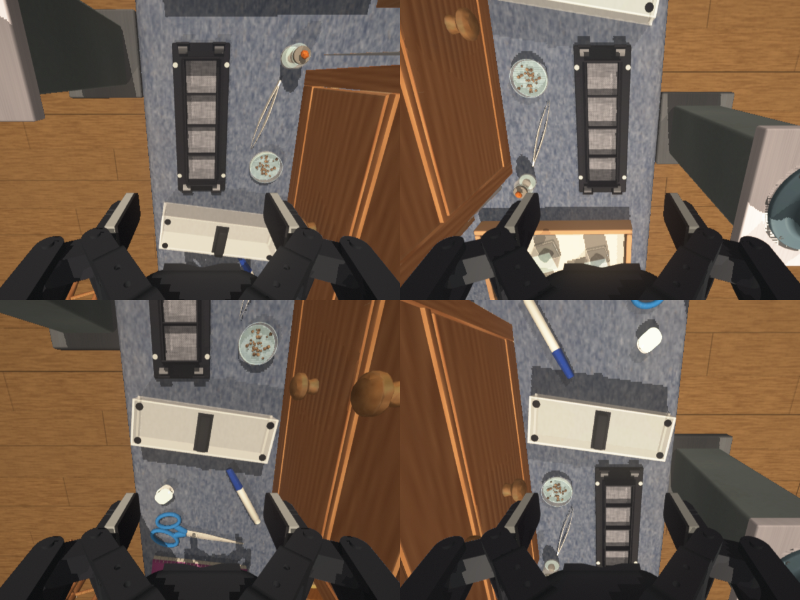

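The wrist views show the case whole and clear in both (centre about (200,117) and (602,117) in the montage), with a white dot near each corner. The cover shows its four black pads and the grip in both lower panels.

Run:
```python
from h import *
def load(n):
    z=np.load(f"pics/{n}.npz"); return z["p"],z["d"],{k:(z[k] if z[k].ndim else float(z[k])) for k in("vfov","cx","cy","xyz","rotation")}
for n in("case0","case1"):
    p,d,m=load(n); mx=p.max(2)
    for th in(45,60):
        M=(mx<th).astype(np.uint8); M[310:]=0
        M=cv2.morphologyEx(M,cv2.MORPH_OPEN,np.ones((3,3)))
        k,l,s,c=cv2.connectedComponentsWithStats(M)
        for i in range(1,k):
            if 1500<s[i,4] :
                v,u=np.nonzero(l==i); w=plane(m,u,v,.006)[:,:2]
                if abs(np.median(w,0)-[.446,-.166]).max()>.05: continue
                print(n,th,s[i],cv2.minAreaRect((w*1000).astype(np.float32)))
    M=(p.min(2)>170).astype(np.uint8); k,l,s,c=cv2.connectedComponentsWithStats(M)
    for i in range(1,k):
        w=plane(m,*c[i],.006)
        if 8<s[i,4]<200 and abs(w[0]-.446)<.05 and abs(w[1]+.166)<.14: print(" dot",s[i,4],(w*1000).round(1))
for n in("cover0","cover1"):
    p,d,m=load(n); M=(p.max(2)<80).astype(np.uint8); k,l,s,c=cv2.connectedComponentsWithStats(M)
    C=cloud(m,d)
    for i in range(1,k):
        w=plane(m,*c[i],.0495)
        if 40<s[i,4]<2500 and abs(w[0]-.478)<.13 and abs(w[1]+.375)<.06:
            print(n,s[i,4],(w*1000).round(1), np.median(C[l==i],0).round(4))
```

```text
case0 60 [  276    68    92   237 10479] ((444.9165344238281, -165.192626953125), (90.4608383178711, 259.24725341796875), 0.015620280988514423)
 dot 41 [403.2 -68.1   6. ]
 dot 41 [486.2 -67.8   6. ]
 dot 21 [ 403.5 -263.8    6. ]
 dot 19 [ 486.5 -263.3    6. ]
 dot 45 [ 486.6 -263.7    6. ]
 dot 47 [ 403.6 -263.9    6. ]
 dot 29 [486.2 -68.    6. ]
 dot 29 [403.2 -68.2   6. ]
cover0 96 [ 383.7 -336.5   49.5] [ 0.3834 -0.3367  0.0485]
cover0 1347 [ 480.3 -376.8   49.5] [ 0.4803 -0.3742  0.0613]
cover0 88 [ 584.3 -365.7   49.5] [ 0.5847 -0.3658  0.0486]
cover0 78 [ 376.  -389.5   49.5] [ 0.376  -0.3897  0.0485]
cover0 681 [ 410.  -417.    49.5] [ 0.3978 -0.4359 -0.0008]
cover0 1975 [ 513.8 -431.5   49.5] [ 0.5188 -0.4523 -0.0007]
cover0 74 [ 576.7 -418.9   49.5] [ 0.5771 -0.4193  0.0486]
cover1 64 [ 399.4 -431.4   49.5] [ 0.3877 -0.4266 -0.001 ]
cover1 86 [ 576.5 -420.1   49.5] [ 0.5768 -0.4199  0.0487]
cover1 47 [ 384.  -417.5   49.5] [ 0.3696 -0.411  -0.001 ]
cover1 1316 [ 480.  -380.1   49.5] [ 0.4802 -0.3824  0.0613]
cover1 86 [ 376.  -391.    49.5] [ 0.3757 -0.3905  0.0486]
cover1 76 [ 584.2 -367.    49.5] [ 0.5846 -0.3667  0.0487]
cover1 66 [ 383.5 -338.    49.5] [ 0.3835 -0.3376  0.0486]
```

```bash
cat >> h.py <<'E'
CASE=np.array([.4449,-.1659])
BAY=lambda n: CASE+[0,(n-2.5)*.053]
def find(near,tol=.06):
    "nearest 45 mm box top in the wrist view: x,y,yaw(45..135)"
    m=camera_model("wrist"); p,d=snapshot("wrist"); P=cloud(m,d); Z=P[...,2]
    M=((Z>.038)&(Z<.052)&(d>0)).astype(np.uint8); M=cv2.morphologyEx(M,cv2.MORPH_OPEN,np.ones((3,3)))
    k,l,s,c=cv2.connectedComponentsWithStats(M); best=None; al=[]
    for i in range(1,k):
        if s[i,4]<300: continue
        q=P[l==i][:,:2]; rc=cv2.minAreaRect((q*1000).astype(np.float32)); w,h=rc[1]
        if not(38<w<52 and 38<h<52): continue
        b=np.array([rc[0][0]/1000,rc[0][1]/1000,(rc[2]-45)%90+45]); al.append(b)
        e=np.hypot(*(b[:2]-near)); 
        if e<tol: tol=e; best=b
    return best,al
def force(T=.6):
    r.hold(.3); F=[]
    for _ in range(int(T/.03)): r.hold(.03); F.append(r.read_state()["wrist_force"][2])
    return np.mean(F),np.std(F)
def wrap(a): return (a+180)%360-180
ZG,ZH=.021,.075
def down_grip(x,y,yaw):
    r.grip(.066); r.move_pose([x,y,ZH],[180,0,wrap(yaw)])
    f0=force()
    if r.line_to([x,y,ZG],speed=.1,guard=12): print("touched at",r.read_state()["ee_pos"])
    r.grip(.035); return f0
def release(z=ZG+.0005):
    e=r.read_state()["ee_pos"]; t=r.line_to([e[0],e[1],z],speed=.06,guard=8)
    zz=r.read_state()["ee_pos"][2]; r.grip(.066); r.line_to([e[0],e[1],ZH+.01],speed=.15); return t,zz
def heft(x,y):
    r.grip(.066); r.move_pose([x,y,.2],[180,0,180]); r.hold(.15)
    b,al=find([x,y])
    if b is None: print("NOT FOUND",[a.round(3) for a in al]); return None
    f0=down_grip(b[0],b[1],b[2]+90); r.line_to([b[0],b[1],ZH],speed=.1); f1=force(); s=r.read_state()
    g=(f0[0]-f1[0])/9.81*1000
    print("box",b.round(4),"mass g",g.round(1),"std",f0[1].round(2),f1[1].round(2),"width",s["grip_width"].round(4),"gf",s["grasp_force"].round(1),"t",s["t"],flush=True)
    rel=release(); print(" released",rel)
    return b,g
def to_bay(b,n):
    x,y,yaw=b; down_grip(x,y,yaw)
    r.line_to([x,y,.12],speed=.15); s=r.read_state(); print(" regrip w",s["grip_width"].round(4))
    c=BAY(n); r.move_pose([c[0],c[1],.12],[180,0,90]); r.line_to([c[0],c[1],.06],speed=.15)
    print(" bay",n,"w",r.read_state()["grip_width"].round(4),"placed",release(.0203),"t",r.read_state()["t"],flush=True)
    r.line_to([c[0],c[1],.14],speed=.2)
E
python3 - <<'E'
from h import *
o=heft(.456,.116); print(o)
E
```

```text
Traceback (most recent call last):
  File "h.py", line 52, in heft
    print("box",b.round(4),"mass g",g.round(1),"std",f0[1].round(2),f1[1].round(2),"width",s["grip_width"].round(4),"gf",s["grasp_force"].round(1),"t",s["t"],flush=True)
                                                                                           ^^^^^^^^^^^^^^^^^^^^^
AttributeError: 'float' object has no attribute 'round'
```

```bash
sed -i 's/s\["grip_width"\].round(4)/round(s["grip_width"],4)/g; s/s\["grasp_force"\].round(1)/round(s["grasp_force"],1)/; s/r.read_state()\["grip_width"\].round(4)/round(r.read_state()["grip_width"],4)/' h.py
python3 - <<'E'
from h import *
s=r.read_state();print(s["ee_pos"],s["grip_width"]); print(release())
o=heft(.456,.116); print(o)
E
```

```text
[0.4549669  0.11670698 0.07504626] 0.04353057963195522
(True, np.float64(0.022083260749284746))
box [  0.4532   0.1149 104.2716] mass g 180.9 std 0.46 0.49 width 0.0435 gf 67.6 t 24.8833
 released (True, np.float64(0.022135481571745486))
(array([  0.45318066,   0.11490614, 104.27163696]), np.float64(180.8791522029841))
```

```bash
python3 - <<'E'
s=open('h.py').read()
a=s.index("def force"); b=s.index("def wrap")
s=s[:a]+'''def force(T=1.0):
    r.hold(.35); F=[]
    for _ in range(int(T/.02)):
        r.hold(.02); q=r.read_state(); F.append([q["wrist_force"][2],q["effort"][1]])
    F=np.array(F); return F.mean(0),F.std(0),np.corrcoef(F[1:,0],F[:-1,0])[0,1]
'''+s[b:]
s=s.replace('g=(f0[0]-f1[0])/9.81*1000','D=f1[0]-f0[0]; g=-D[0]/9.81*1000; g2=-D[1]/9.81/np.hypot(b[0],b[1])*1000').replace('"mass g",g.round(1),"std",f0[1].round(2),f1[1].round(2)','"mass g",g.round(1),"by torque",g2.round(1),"std",f0[1].round(3),f1[1].round(3),"ac",f1[2].round(2)')
open('h.py','w').write(s)
E
python3 - <<'E'
from h import *
for q in((.456,.116),(.491,.185)): o=heft(*q)
E
```

```text
box [  0.4516   0.1131 104.26  ] mass g 183.1 by torque 159.7 std [0.467 0.043] [0.562 0.019] ac 0.01 width 0.0434 gf 61.9 t 32.45
 released (True, np.float64(0.022080421223611122))
box [  0.4914   0.186  106.6796] mass g 307.0 by torque 285.5 std [0.479 0.052] [0.433 0.024] ac 0.01 width 0.044 gf 62.5 t 40.1
 released (True, np.float64(0.02220220953488325))
```

Run:
```python
from h import *
for q in((.441,.284),(.562,.289),(.5625,.102)): o=heft(*q)
```

```text
box [ 0.4417  0.2849 71.6514] mass g 86.7 by torque 86.1 std [0.463 0.052] [0.505 0.021] ac 0.36 width 0.0438 gf 62.1 t 47.8083
 released (True, np.float64(0.02218658186808418))
box [ 0.5617  0.2897 94.9718] mass g 244.7 by torque 225.5 std [0.495 0.075] [0.475 0.032] ac -0.17 width 0.044 gf 62.9 t 55.5417
 released (True, np.float64(0.02244083880689037))
box [5.622000e-01 1.030000e-01 1.090084e+02] mass g 306.7 by torque 281.8 std [0.442 0.059] [0.461 0.027] ac -0.16 width 0.044 gf 62.7 t 63.4417
 released (True, np.float64(0.022270265629114203))
```

Run:
```python
from h import *
def W():
    r.hold(.9); A=[]; t0=r.read_state()["t"]
    while r.read_state()["t"]-t0<2.2:
        r.hold(.005); q=r.read_state(); A.append([q["t"],q["wrist_force"][2],q["effort"][1]])
    A=np.array(A); F=A[:,1:]; n=len(F)
    return F.mean(0),F.std(0),n,np.corrcoef(F[1:,0],F[:-1,0])[0,1],F[:n//2,1].mean()-F[n//2:,1].mean()
r.grip(.066); x,y=.4516,.1131
r.move_pose([x,y,.2],[180,0,180]); r.hold(.15); b,al=find([x,y]); print([a.round(3) for a in al])
x,y,yaw=b
r.move_pose([x,y,ZH],[180,0,wrap(yaw+90)]); f0=W(); print(f0)
r.line_to([x,y,ZG],speed=.1,guard=12); r.grip(.035); r.line_to([x,y,ZH],speed=.1); f1=W(); print(f1)
D=f0[0]-f1[0]; print(b,"force g",D[0]/9.81e-3,"torque g",D[1]/9.81e-3/np.hypot(x,y),"/.93=",D[1]/9.81e-3/np.hypot(x,y)/.93)
print(release(),r.read_state()["t"])
```

```text
[array([ 0.439,  0.283, 71.547]), array([  0.45 ,   0.111, 104.273]), array([  0.49 ,   0.184, 106.668]), array([5.61000e-01, 1.01000e-01, 1.08502e+02]), array([ 0.559,  0.288, 94.368])]
(array([ 3.03462035e-02, -3.67464491e+01]), array([0.46768543, 0.00309933]), 264, np.float64(0.11738126394772277), np.float64(-0.0002549724145382015))
(array([ -1.75309135, -37.54146963]), array([0.56541732, 0.00104524]), 264, np.float64(-0.03720698934765899), np.float64(-0.00030886043201405755))
[  0.44997549   0.11132835 104.27305984] force g 181.79791531306068 torque g 174.83142201872803 /.93= 187.99077636422368
(True, np.float64(0.02208945446807151)) 76.5333
```

Run:
```python
from h import *
from scipy.optimize import least_squares
x,y=.45,.1113; th=np.degrees(np.arctan2(y,x)); rho=np.hypot(x,y); z=ZH
q=r.inverse_kinematics([x,y,z],[180,0,th]); print(q)
h=np.array([np.cos(np.radians(th)),np.sin(np.radians(th))])
def f(p,dl):
    c=np.cos(np.radians(dl)); s=np.sin(np.radians(dl)); dr,dz=rho-p[0],z-p[1]
    rr=p[0]+c*dr+s*dz; zz=p[1]-s*dr+c*dz      # pitch forward by dl
    rot=(R.from_euler("z",th,degrees=True)*R.from_euler("y",dl,degrees=True)*R.from_euler("x",180,degrees=True)).as_euler("xyz",degrees=True)
    qq=r.inverse_kinematics([*(h*rr),zz],list(rot)); 
    if qq is None: return np.array([9.,9,9])
    e=np.array(qq)-np.array(q); return np.array([e[1]-dl,e[2],e[3]])
for dl in(-3,-6):
    o=least_squares(f,[0,.2],args=(dl,),diff_step=1e-3,x_scale=.1); print(dl,o.x,o.fun)
print("rho",rho,"grams",.79502/9.81/(rho-o.x[0])*1000)
```

```text
[  6.04398046  15.56059874 -28.67913912  45.76026214   0.
 172.15162814]
-3 [0.00693159 0.25981437] [ 0.00965513 -0.00964479  0.00964901]
-6 [0.00708664 0.25998553] [ 0.01995261 -0.01990725  0.01992391]
rho 0.4635598019673406 grams 177.5390102316263
```

Run:
```python
from h import *
from scipy.optimize import least_squares
x,y=.45,.1113; z=ZH
q=np.array(r.inverse_kinematics([x,y,z],[180,0,6.044])); th=q[0]
h=np.array([np.cos(np.radians(th)),np.sin(np.radians(th))]); n=np.array([-h[1],h[0]]); rho=h@[x,y]; lat=n@[x,y]; print(q,rho,lat)
def f(p,dl):
    c=np.cos(np.radians(dl)); s=np.sin(np.radians(dl)); dr,dz=rho-p[0],z-p[1]
    rr=p[0]+c*dr+s*dz; zz=p[1]-s*dr+c*dz
    rot=(R.from_euler("z",th,degrees=True)*R.from_euler("y",dl,degrees=True)*R.from_euler("x",180,degrees=True)).as_euler("xyz",degrees=True)
    qq=r.inverse_kinematics([*(h*rr+n*lat),zz],list(rot)); 
    if qq is None: return np.array([9.,9,9])
    e=np.array(qq)-q; return np.array([e[1]-dl,e[2],e[3]])
for dl in(-3,-6):
    o=least_squares(f,[0,.2],args=(dl,),diff_step=1e-3,x_scale=.1); print(dl,o.x,o.fun)
print("grams",.79502/9.81/(rho-o.x[0])*1000)
```

```text
[  6.04398046  15.56059874 -28.67913912  45.76026214   0.
 179.99998046] 0.45921759548170626 0.0632999999999999
-3 [-1.50173142e-12  2.59600000e-01] [-4.16378043e-12  7.94031507e-12  1.21147536e-11]
-6 [9.07348981e-13 2.59600000e-01] [-1.63176139e-11 -3.77582410e-11 -2.14228635e-11]
grams 176.47798099464202
```

Run:
```python
from h import *
def W():
    r.hold(.9); A=[]; t0=r.read_state()["t"]
    while r.read_state()["t"]-t0<2.6:
        r.hold(.005); q=r.read_state(); A.append([q["wrist_force"][2],*q["effort"][1:4]])
    A=np.array(A); q=r.read_state(); return A.mean(0),A.std(0),len(A),q["qpos"],q["ee_pos"],q["torque"]
x,y,yaw=.45,.1113,104.27
e=r.read_state()["ee_pos"]; print(e)
r.line_to([x,y,.04],speed=.1); r.line_to([x,y,ZH],speed=.1); f0=W()
r.line_to([x,y,ZG],speed=.1,guard=12); r.grip(.035); r.line_to([x,y,.04],speed=.1); r.line_to([x,y,ZH],speed=.1); f1=W()
np.set_printoptions(suppress=True,precision=4)
print(f0);print(f1); D=f0[0]-f1[0]; print("force g",D[0]/9.81e-3,"t2 g",D[1]/9.81e-3/.4592,"D",D)
h=[np.cos(np.radians(6.04)),np.sin(np.radians(6.04))]
print(release(),r.read_state()["t"])
```

```text
[0.44983717 0.11131291 0.08464506]
(array([ -0.0222, -36.917 ,  22.646 ,   0.0463]), array([0.4791, 0.0015, 0.0005, 0.0002]), 312, array([  6.0452,  15.7781, -28.3738,  46.1222,  -0.0005,  -8.2263]), array([0.45  , 0.1113, 0.075 ]), array([-0.006 , -0.0302,  0.0253]))
(array([ -1.7513, -37.7088,  23.2028,   0.0547]), array([0.511 , 0.001 , 0.0006, 0.0003]), 313, array([  6.0443,  15.7763, -28.3729,  46.1232,  -0.0023,  -8.2266]), array([0.45  , 0.1113, 0.075 ]), array([ 0.0518, -0.0647, -0.0061]))
force g 176.25640888164043 t2 g 175.77531788967016 D [ 1.7291  0.7918 -0.5568 -0.0083]
(True, np.float64(0.022056578599653917)) 88.2583
```

```bash
cat >> h.py <<'E'
def W(T=2.2):
    r.hold(.8); A=[]; t0=r.read_state()["t"]
    while r.read_state()["t"]-t0<T:
        r.hold(.005); q=r.read_state(); A.append([q["wrist_force"][2],*q["effort"][1:4]])
    return np.mean(A,0)
def to_bay(b,n,weigh=True):
    x,y,yaw=b; r.grip(.066); r.move_pose([x,y,ZH],[180,0,wrap(yaw)])
    if weigh: r.line_to([x,y,.045],speed=.15); r.line_to([x,y,ZH],speed=.1); f0=W()
    r.line_to([x,y,ZG],speed=.1,guard=12); r.grip(.035)
    if weigh:
        r.line_to([x,y,ZH],speed=.1); D=f0-W(); a=np.sqrt(x*x+y*y-.0633**2)
        print(" force g",D[0]/9.81e-3,"t2 g",D[1]/9.81e-3/a,"t2+t4",(D[1]-D[3])/9.81e-3/a)
    r.line_to([x,y,.12],speed=.15); print(" w",r.read_state()["grip_width"])
    c=BAY(n); r.move_pose([c[0],c[1],.12],[180,0,90]); r.line_to([c[0],c[1],.06],speed=.15)
    print(" bay",n,"w",r.read_state()["grip_width"],"placed",release(.0203),"t",r.read_state()["t"],flush=True)
    r.line_to([c[0],c[1],.14],speed=.2)
E
python3 - <<'E'
from h import *
b=np.array([.4914,.186,106.68]); r.grip(.066); r.move_pose([b[0],b[1],.2],[180,0,180]); r.hold(.15); f,al=find(b[:2]); print([a.round(4) for a in al])
to_bay(f,4)
E
```

```text
[array([ 0.4396,  0.2832, 71.6496]), array([  0.4465,   0.109 , 104.4181]), array([  0.4898,   0.1841, 106.5866]), array([5.604000e-01, 1.012000e-01, 1.084866e+02]), array([ 0.5596,  0.2876, 94.6843])]
 force g 297.49160573339014 t2 g 304.1943132522632 t2+t4 304.270380359406
 w 0.04284334942304553
 bay 4 w 0.04254011665972937 placed (True, np.float64(0.020426501332550816)) t 102.8333
```

Run:
```python
from h import *
for b,n in(([.5622,.103,109.0],3),([.5617,.2897,94.97],2)):
    b=np.array(b); r.grip(.066); r.move_pose([b[0],b[1],.2],[180,0,180]); r.hold(.15); f,al=find(b[:2]); print([a.round(4) for a in al])
    if f is None: break
    if np.hypot(*(f[:2]-b[:2]))>.005: print("moved!"); b=f+[.0016,.0018,0]
    to_bay(b,n,weigh=False)
r.move_pose([.43,-.166,.24],[180,0,90]); r.hold(.3)
p,d=snapshot("wrist"); t,_=snapshot("top")
cv2.imwrite("pics/chk.png",np.vstack([p[60:340,100:500],cv2.resize(t[135:295,100:500],(400,160))])[:,:,::-1]); print(r.read_state()["t"])
```

```text
[array([ 0.4397,  0.2833, 71.868 ]), array([  0.4464,   0.109 , 104.1352]), array([ 4.44200e-01, -8.51000e-02,  9.00232e+01]), array([5.606000e-01, 1.012000e-01, 1.089915e+02]), array([ 0.5596,  0.2875, 95.2657])]
 w 0.04273896829876884
 bay 3 w 0.042684579062657046 placed (True, np.float64(0.021148421211797597)) t 111.0917
[array([ 0.4396,  0.2833, 71.6916]), array([  0.4466,   0.1093, 103.9443]), array([ 0.5595,  0.2877, 94.8536])]
 w 0.04288328878091642
 bay 2 w 0.04278323927070655 placed (True, np.float64(0.02126617185744304)) t 120.8583
122.1833
```

View pics/chk.png

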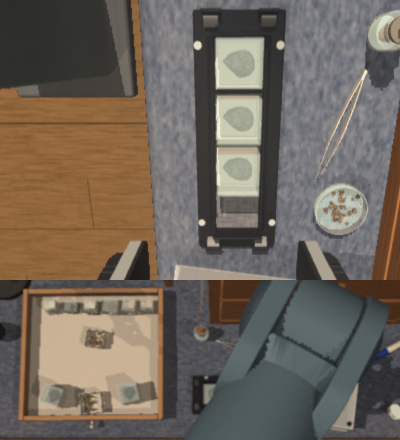

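The case holds one box in each of bays 4, 3 and 2, all square and seated. The two light boxes stand in the tray. Next is the cover.

Run:
```python
from h import *
c=[.4801,-.3783]; y0=81.72; zg=.0505
r.grip(.045); r.move_pose([*c,.11],[180,0,y0]); 
print("touch",r.line_to([*c,zg],speed=.08,guard=8),r.read_state()["ee_pos"])
r.grip(.008); s=r.read_state(); print(s["grip_width"],s["grasp_force"],s["ee_pos"],s["wrist_force"])
r.line_to([*c,.15],speed=.12); s=r.read_state(); print("lift",s["grip_width"],s["grasp_force"],s["wrist_force"],s["t"])
r.move_pose([*CASE,.15],[180,0,180]); r.hold(.4); s=r.read_state(); print(s["ee_pos"],s["eef_rot"],s["grip_width"],s["t"])
p,d=snapshot("wrist"); q,_=snapshot("scene")
cv2.imwrite("pics/cov.png",np.hstack([cv2.resize(p,(400,300)),cv2.resize(q[150:390,220:540],(400,300))])[:,:,::-1])
```

```text
touch False [ 0.4804413  -0.37860272  0.05098558]
0.014205698802909969 62.004579305648804 [ 0.48059739 -0.37882541  0.05141187] [-0.6757624   0.42889385  4.33282393]
lift 0.014460904432314322 61.375426054000854 [ 0.20289928 -0.03334645 -0.41880941] 125.775
[ 0.44495225 -0.16611331  0.14995613] [ 1.79998654e+02 -2.61991277e-03  1.79973025e+02] 0.008081541275194285 127.4667
```

View pics/cov.png

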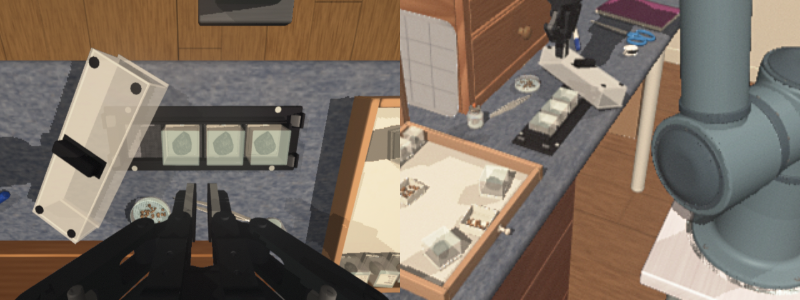

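The cover slipped out and now lies askew across the -y end of the case (left panel, pads at about (94,62), (136,88), (40,209) and (71,234)). The boxes look undisturbed. I'll measure the cover's pose from depth.

Run:
```python
from h import *
r.grip(.045); 
for k,(x,y,yaw) in enumerate(((.46,-.25,90),(.46,-.27,-90))):
    r.move_pose([x,y,.24],[180,0,yaw]); r.hold(.25); m=camera_model("wrist"); p,d=snapshot("wrist"); C=cloud(m,d)
    cv2.imwrite(f"pics/f{k}.png",p[:,:,::-1])
    M=(p.max(2)<80).astype(np.uint8); n,l,s,c=cv2.connectedComponentsWithStats(M)
    for i in range(1,n):
        if 40<s[i,4]<2500 and s[i,1]<330:
            w=np.median(C[l==i],0)
            if w[2]>.035: print(k,s[i,4],c[i].round(),w.round(4))
print(r.read_state()["t"])
cv2.imwrite("pics/f.png",np.hstack([cv2.resize(cv2.imread(f"pics/f{k}.png"),(400,300)) for k in(0,1)]))
```

```text
0 86 [230. 197.] [ 0.3743 -0.2338  0.0649]
0 68 [212. 238.] [ 0.3487 -0.2788  0.0499]
0 1173 [312. 268.] [ 0.4495 -0.3021  0.0674]
0 66 [413. 294.] [ 0.5509 -0.3328  0.0647]
1 100 [247.  92.] [ 0.5261 -0.379   0.0495]
1 100 [219. 146.] [ 0.5513 -0.334   0.0642]
1 1507 [333. 176.] [ 0.4506 -0.3087  0.0671]
1 84 [437. 203.] [ 0.3488 -0.2797  0.0493]
1 275 [ 58. 224.] [ 0.5897 -0.3062  0.2169]
1 78 [411. 252.] [ 0.3739 -0.2346  0.0643]
132.5833
```

View pics/f.png

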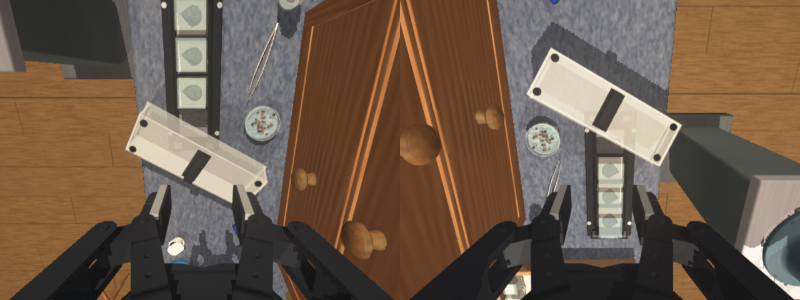

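Run:
```python
from h import *
A,B,C,D=map(np.array,((.3741,-.2342,.0646),(.3488,-.2793,.0496),(.5512,-.3334,.0645),(.5261,-.379,.0495)))
ctr=(A+B+C+D)/4; L=(C+D-A-B); L/=np.linalg.norm(L); u=(A+C-B-D); u-=L*(u@L); u/=np.linalg.norm(u); n=np.cross(L,u); n*=np.sign(n[2])
x=np.cross(L,-n); eu=R.from_matrix(np.stack([x,L,-n],1)).as_euler("xyz",degrees=True); print(ctr,L,n,eu)
eu=list(eu); g=ctr+.001*n
r.grip(.045); r.move_pose(list(ctr+.06*n),eu)
print("touch",r.line_to(list(g),speed=.08,guard=8),r.read_state()["ee_pos"],g)
r.grip(.008); s=r.read_state(); print(s["grip_width"],s["grasp_force"],s["ee_pos"])
e=s["ee_pos"]; r.line_to([*e[:2],.16],speed=.1); s=r.read_state(); print("lift",s["grip_width"],s["grasp_force"],s["ee_pos"],s["t"])
yaw=np.degrees(np.arctan2(L[1],L[0]))+90
r.line_to([*e[:2],.16],rotation=[180,0,yaw],speed=.1) if False else r.move_pose([*e[:2],.16],[180,0,yaw])
r.hold(.2); s=r.read_state(); print(s["ee_pos"],s["eef_rot"],s["grip_width"],s["grasp_force"],s["t"])
q,_=snapshot("scene"); p,_=snapshot("top")
cv2.imwrite("pics/g.png",np.hstack([cv2.resize(p[140:320,260:500],(400,300)),cv2.resize(q[150:390,220:540],(400,300))])[:,:,::-1])
```

```text
[ 0.45005  -0.306475  0.05705 ] [ 8.72048168e-01 -4.89419810e-01 -4.92126506e-04] [-0.13552245 -0.24243986  0.96065424] [-179.97064837  -16.12576145   60.68938929]
touch False [ 0.45016224 -0.30707955  0.05837973] [ 0.44991448 -0.30671744  0.05801065]
0.013947531148215231 61.87494993209839 [ 0.45034503 -0.30728432  0.05871567]
lift 0.01390447051133799 61.344934701919556 [ 0.449961   -0.30689108  0.15925829] 138.075
[ 0.44954343 -0.30789716  0.15931193] [-1.79910815e+02 -4.34618189e-02  6.05995370e+01] 0.014078398862436182 61.32801532745361 138.6333
```

View pics/g.png

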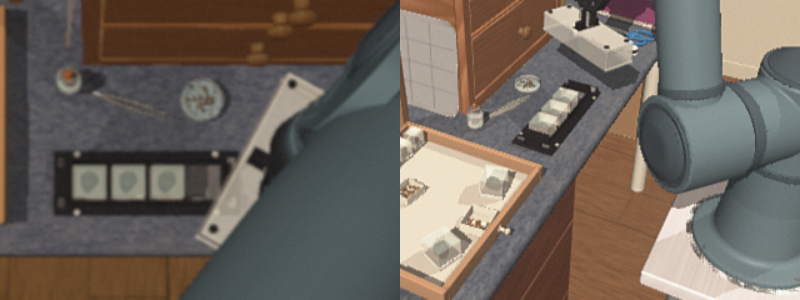

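The cover hangs level in the grip over the table, and the boxes are undisturbed. I'll carry it over the case, check its position in the hand, and lower it.

Run:
```python
from h import *
r.move_pose([*CASE,.14],[180,0,0]); r.hold(.4)
s=r.read_state(); print(s["ee_pos"],s["eef_rot"],s["grip_width"],s["t"])
m=camera_model("wrist"); p,d=snapshot("wrist"); C=cloud(m,d); cv2.imwrite("pics/hold.png",p[:,:,::-1])
z=s["ee_pos"][2]-.001
M=(p.max(2)<80).astype(np.uint8); n,l,st,c=cv2.connectedComponentsWithStats(M)
for i in range(1,n):
    w=plane(m,*c[i],z)
    if 60<st[i,4]<1500 and abs(w[0]-CASE[0])<.06 and abs(w[1]-CASE[1])<.13: print(st[i,4],c[i].round(),w.round(4),np.median(C[l==i],0).round(4))
```

```text
[ 0.44490146 -0.16608092  0.13997952] [-1.79998998e+02  2.18668672e-03 -1.27116978e-02] 0.013739444484959387 140.3083
528 [ 93. 252.] [ 0.4739 -0.0673  0.139 ] [ 0.4734 -0.0664  0.1376]
518 [552. 252.] [ 0.474  -0.2676  0.139 ] [ 0.4735 -0.2685  0.1376]
389 [117. 354.] [ 0.4209 -0.0673  0.139 ] [ 0.4199 -0.0662  0.1376]
388 [528. 354.] [ 0.421  -0.2676  0.139 ] [ 0.42   -0.2687  0.1376]
```

View pics/hold.png

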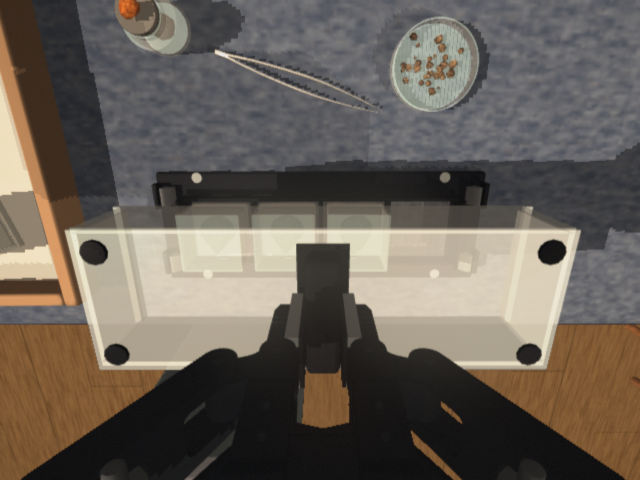

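The pads show at (93,252), (552,252), (117,354) and (528,354), and the case's dots are visible through the hood in the same view. I'll compare the two within this one view to get the correction.

Run:
```python
from h import *
m=camera_model("wrist"); g=cv2.imread("pics/hold.png",0).astype(float)
D=[]
for u,v in((196,178),(445,178),(208,274),(434,274)):
    w=g[v-9:v+10,u-9:u+10]; w=np.clip(w-np.percentile(w,80),0,None); w[w<.5*w.max()]=0
    yy,xx=np.mgrid[v-9:v+10,u-9:u+10]; D.append(((w*xx).sum()/w.sum(),(w*yy).sum()/w.sum()))
D=np.array(D); P=plane(m,D[:,0],D[:,1],.006); print(D.round(1),P.round(4),P.mean(0))
M=(cv2.imread("pics/hold.png").max(2)<80).astype(np.uint8); n,l,st,c=cv2.connectedComponentsWithStats(M)
Q=np.array([c[i] for i in range(1,n) if 300<st[i,4]<600 and 240<c[i][1]<365 and (c[i][0]<130 or c[i][0]>520)])
for z in(.1355,.1365,.1376): w=plane(m,Q[:,0],Q[:,1],z); print(z,w.mean(0).round(4),np.ptp(w,0).round(4), "yaw",np.degrees(np.arctan2(w[1,0]-w[0,0],w[1,1]-w[0,1])))
print(r.read_state()["t"],r.read_state()["grip_width"])
```

```text
[[196.1 177.4]
 [444.6 176.7]
 [207.4 273.2]
 [433.9 273.5]] [[ 0.4862 -0.0679  0.006 ]
 [ 0.4868 -0.2635  0.006 ]
 [ 0.4039 -0.0681  0.006 ]
 [ 0.4037 -0.2637  0.006 ]] [ 0.44514992 -0.16579681  0.006     ]
0.1355 [ 0.4455 -0.1674  0.1355] [0.0545 0.2052 0.    ] yaw 179.96520609281163
0.1365 [ 0.446  -0.1674  0.1365] [0.0541 0.2038 0.    ] yaw 179.96520609281163
0.1376 [ 0.4467 -0.1674  0.1376] [0.0537 0.2023 0.    ] yaw 179.96520609281163
140.3583 0.01392135390298378
```

```bash
cat >> h.py <<'E'
def rel():
    "cover centre minus case centre, from the wrist view (yaw 0, cover held)"
    m=camera_model("wrist"); z=r.read_state()["ee_pos"][2]-.0035; p,d=snapshot("wrist"); g=p.max(2).astype(float); mn=p.min(2).astype(float)
    M=(g<80).astype(np.uint8); n,l,st,c=cv2.connectedComponentsWithStats(M); out=[]
    for sx in(-1,1):
        for sy in(-1,1):
            e=proj(m,[CASE[0]+.027*sx,CASE[1]+.102*sy,z]); i=min((j for j in range(1,n) if 100<st[j,4]<900),key=lambda j:np.hypot(*(c[j]-e))); out.append(plane(m,*c[i],z))
    out=np.array(out); P=[]
    for sx in(-1,1):
        for sy in(-1,1):
            u,v=proj(m,[CASE[0]+.0415*sx,CASE[1]+.098*sy,.006]).round().astype(int); w=mn[v-9:v+10,u-9:u+10]
            w=np.clip(w-np.percentile(w,80),0,None); w[w<.5*w.max()]=0; yy,xx=np.mgrid[v-9:v+10,u-9:u+10]
            P.append(plane(m,(w*xx).sum()/w.sum(),(w*yy).sum()/w.sum(),.006))
    P=np.array(P); return out.mean(0),np.ptp(out,0),P.mean(0),np.ptp(P,0),p
E
python3 - <<'E'
from h import *
np.set_printoptions(precision=4,suppress=True)
for z in(.14,.09):
    r.line_to([*CASE,z],speed=.08); r.hold(.3); o=rel(); print(z,*o[:4],r.read_state()["ee_pos"],r.read_state()["grip_width"])
cv2.imwrite("pics/low.png",o[4][:,:,::-1]); print(r.read_state()["t"])
E
```

```text
0.14 [ 0.446  -0.1672  0.1365] [0.0541 0.2038 0.    ] [ 0.4452 -0.1659  0.006 ] [0.0831 0.1959 0.    ] [ 0.4449 -0.1659  0.14  ] 0.014187243889752302
0.09 [ 0.4464 -0.1675  0.0869] [0.054  0.2039 0.    ] [ 0.4448 -0.1659  0.006 ] [0.0843 0.196  0.    ] [ 0.4452 -0.166   0.0903] 0.014403440821770815
142.0833
```

View pics/low.png

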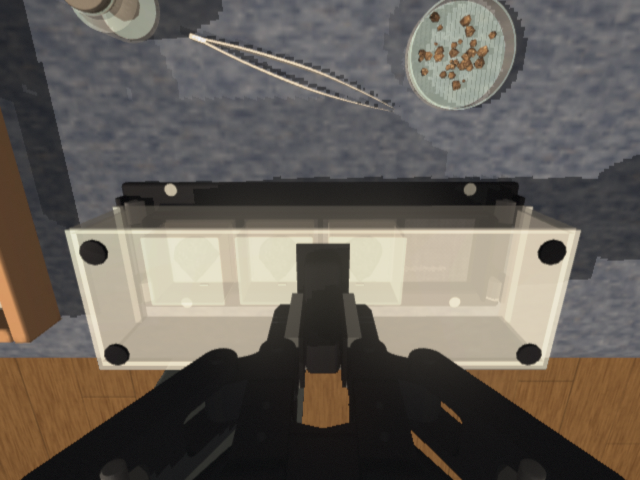

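The offset of cover against case holds steady with height, at (+1.3, -1.6) mm, so I correct for it and lower the cover.

Run:
```python
from h import *
np.set_printoptions(precision=4,suppress=True)
t=CASE+[-.0013,.0016]
r.line_to([*t,.088],speed=.05); r.hold(.2); o=rel(); print(*o[:4])
t=t-np.clip((o[0]-o[2])[:2],-.0015,.0015)*.7; print(t)
r.line_to([*t,.088],speed=.03)
print("guard",r.line_to([*t,.062],speed=.05,guard=4),r.read_state()["ee_pos"],r.read_state()["wrist_force"])
r.hold(.2); o=rel(); print(*o[:4]); s=r.read_state(); print(s["wrist_force"],s["grip_width"],s["t"])
cv2.imwrite("pics/seat.png",o[4][:,:,::-1])
```

```text
[ 0.4447 -0.1657  0.0845] [0.0541 0.2039 0.    ] [ 0.4448 -0.1658  0.006 ] [0.084 0.196 0.   ]
[ 0.4436 -0.1644]
guard True [ 0.4432 -0.1643  0.063 ] [0.0935 0.1412 2.6549]
[ 0.4443 -0.1655  0.0598] [0.0542 0.2039 0.    ] [ 0.4475 -0.1657  0.006 ] [0.0817 0.196  0.    ]
[ 0.6534 -0.9075  3.7999] 0.013911501583258093 143.575
```

Run:
```python
from h import *
np.set_printoptions(precision=4,suppress=True)
e=r.read_state()["ee_pos"]; print(r.line_to([e[0],e[1],.059],speed=.02,guard=4),r.read_state()["ee_pos"],r.read_state()["wrist_force"])
r.grip(.045); e=r.read_state()["ee_pos"]; r.line_to([e[0],e[1],.12],speed=.15)
for yaw in(90,-90):
    r.move_pose([*CASE,.22],[180,0,yaw]); r.hold(.25); m=camera_model("wrist"); p,d=snapshot("wrist"); C=cloud(m,d)
    n,l,s,c=cv2.connectedComponentsWithStats((p.max(2)<80).astype(np.uint8))
    for sx in(-1,1):
        for sy in(-1,1):
            i=min((j for j in range(1,n) if 40<s[j,4]<300),key=lambda j:np.hypot(*(c[j]-proj(m,[CASE[0]+.027*sx,CASE[1]+.102*sy,.0575]))))
            print(yaw,s[i,4],(plane(m,*c[i],.0575)-[*CASE,0])[:2].round(4),np.median(C[l==i],0)[2])
    cv2.imwrite(f"pics/laid{yaw}.png",p[:,:,::-1])
print(r.read_state()["t"])
```

```text
True [ 0.4438 -0.1647  0.0622] [-0.6564 -0.1739  4.9609]
90 72 [-0.0273 -0.1029] 0.0612545364649148
90 148 [-0.0279  0.1026] 0.062314771621978376
90 72 [ 0.0274 -0.1028] 0.06124481245830307
90 148 [0.0269 0.1029] 0.062276691220393865
-90 139 [-0.0273 -0.1018] 0.06130906052348539
-90 53 [-0.0279  0.1034] 0.06219661598646942
-90 140 [ 0.0271 -0.1017] 0.06117646605070404
-90 66 [0.0268 0.1041] 0.06219745525809006
149.3667
```

View pics/laid90.png

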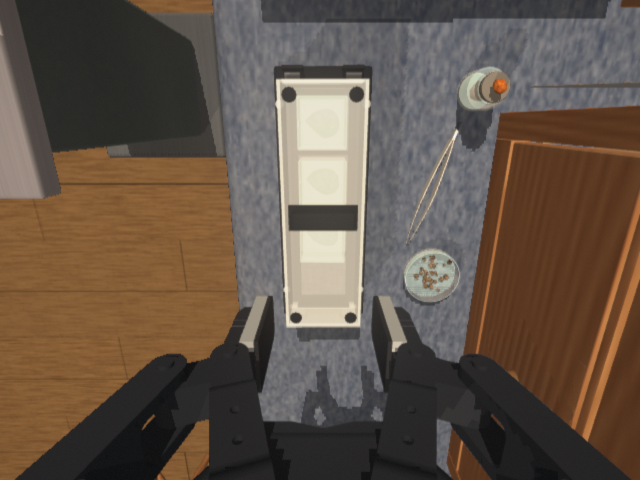

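The cover is centred on the case to within about 0.5 mm. Its pads stand at z≈0.062, which is 8 mm above home. Now I press the corners.

Run:
```python
from h import *
np.set_printoptions(precision=4,suppress=True)
r.grip(0.0)
for sx,sy in((-1,-1),(1,-1),(-1,1),(1,1)):
    x,y=CASE+[.027*sx,.102*sy]
    r.move_pose([x,y,.09],[180,0,0]); r.line_to([x,y,.068],speed=.1); r.hold(.15)
    g=r.line_to([x,y,.050],speed=.02,guard=22); s=r.read_state(); print(sx,sy,g,s["ee_pos"],s["wrist_force"],s["t"],flush=True)
    r.line_to([x,y,.085],speed=.15)
```

```text
-1 -1 True [ 0.4205 -0.2689  0.056 ] [1.6732 0.6199 4.7766] 154.8
1 -1 True [ 0.4725 -0.2678  0.0559] [-2.4448 -0.331   6.8198] 156.6667
-1 1 True [ 0.4184 -0.0636  0.0555] [-2.2838  0.6805  7.2487] 159.0583
1 1 True [ 0.472  -0.0639  0.0555] [-2.7464  0.0896  8.479 ] 160.925
```

Run:
```python
from h import *
for yaw in(90,-90):
    r.move_pose([*CASE,.22],[180,0,yaw]); r.hold(.25); m=camera_model("wrist"); p,d=snapshot("wrist"); C=cloud(m,d)
    n,l,s,c=cv2.connectedComponentsWithStats((p.max(2)<80).astype(np.uint8))
    for sx in(-1,1):
        for sy in(-1,1):
            i=min((j for j in range(1,n) if 40<s[j,4]<300),key=lambda j:np.hypot(*(c[j]-proj(m,[CASE[0]+.027*sx,CASE[1]+.102*sy,.0555]))))
            print(yaw,s[i,4],(plane(m,*c[i],.0555)-[*CASE,0])[:2].round(4),np.median(C[l==i],0)[2])
    cv2.imwrite(f"pics/end{yaw}.png",p[:,:,::-1])
q,_=snapshot("scene"); t,_=snapshot("top")
cv2.imwrite("pics/end.png",np.hstack([cv2.resize(p,(400,300)),cv2.resize(q[180:390,140:420],(400,300))])[:,:,::-1]); print(r.read_state()["t"])
```

```text
90 75 [-0.0371 -0.0884] 0.005143311221335267
90 139 [-0.0251  0.1009] 0.05451972638985447
90 75 [-0.0371 -0.0884] 0.005143311221335267
90 140 [0.0285 0.1011] 0.05452042933952092
-90 131 [-0.0248 -0.1029] 0.05459226335149958
-90 64 [-0.0377  0.0872] 0.004887154234431562
-90 133 [ 0.0288 -0.1028] 0.05444973327505448
-90 64 [-0.0377  0.0872] 0.004887154234431562
166.2
```

View pics/end.png

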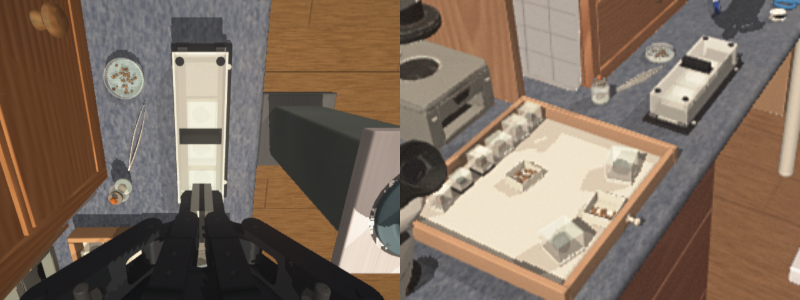

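All four corners are at home height (pads at z 0.0555 after the bias). But the cover sits about +1.8 mm off in x, against a limit of 2 mm, so I nudge it back gently.

```bash
cat > nudge.py <<'E'
from h import *
import sys
np.set_printoptions(precision=4,suppress=True)
dx=float(sys.argv[1]); y=CASE[1]; z=.024
r.grip(0.0); r.move_pose([.518,y,.10],[180,0,0]); r.line_to([.518,y,z],speed=.15); r.hold(.15)
g=r.line_to([.485,y,z],speed=.03,guard=3); e=r.read_state()["ee_pos"]; print("contact",g,e)
if g:
    g2=r.line_to([e[0]-dx,y,z],speed=.01,guard=25); s=r.read_state(); print("pushed",g2,s["ee_pos"],s["wrist_force"])
r.line_to([.518,y,z],speed=.1); r.line_to([.518,y,.10],speed=.2)
for yaw in(90,-90):
    r.move_pose([*CASE,.24],[180,0,yaw]); r.hold(.2); m=camera_model("wrist"); p,d=snapshot("wrist"); C=cloud(m,d)
    n,l,s,c=cv2.connectedComponentsWithStats((p.max(2)<80).astype(np.uint8))
    sy=1 if yaw==90 else -1
    for sx in(-1,1):
        i=min((j for j in range(1,n) if 40<s[j,4]<300),key=lambda j:np.hypot(*(c[j]-proj(m,[CASE[0]+.027*sx,CASE[1]+.102*sy,.0555]))))
        print(yaw,s[i,4],(plane(m,*c[i],.0555)-[*CASE,0])[:2].round(4),np.median(C[l==i],0)[2])
print(r.read_state()["t"])
E
python3 nudge.py .0022
```

```text
contact True [ 0.4906 -0.1658  0.024 ]
pushed False [ 0.4899 -0.1659  0.0245] [4.7953 1.6817 2.4914]
90 116 [-0.03    0.1009] 0.05453062660786184
90 115 [0.0238 0.1011] 0.055335800361235254
-90 112 [-0.0298 -0.1029] 0.05462924062505853
-90 109 [ 0.0239 -0.1029] 0.05515577292612783
177.9583
```

The nudge went too far, to -3.1 mm. The finger geometry is now known (half-width 11.1 mm), so I push back to an exact position from the -x side, then press the corners again.

```bash
cat > n2.py <<'E'
from h import *
np.set_printoptions(precision=4,suppress=True)
y=CASE[1]; z=.024; X=.3969
r.move_pose([.381,y,.10],[180,0,0]); r.line_to([.381,y,z],speed=.2)
r.line_to([.391,y,z],speed=.08)
cmd=.3955
for k in range(8):
    r.line_to([cmd,y,z],speed=.02); r.hold(.1); s=r.read_state(); print(cmd,s["ee_pos"][0],s["wrist_force"][0])
    if s["ee_pos"][0]>X-.0002 or abs(s["wrist_force"][0])>25: break
    cmd+=min(.001,max(.0003,X-s["ee_pos"][0]))
r.line_to([.381,y,z],speed=.1); r.line_to([.381,y,.09],speed=.25); print(r.read_state()["t"])
r.move_pose([*CASE,.24],[180,0,90]); r.hold(.15); m=camera_model("wrist"); p,d=snapshot("wrist"); C=cloud(m,d)
n,l,s,c=cv2.connectedComponentsWithStats((p.max(2)<80).astype(np.uint8))
for sx in(-1,1):
    i=min((j for j in range(1,n) if 40<s[j,4]<300),key=lambda j:np.hypot(*(c[j]-proj(m,[CASE[0]+.027*sx,CASE[1]+.102,.0555]))))
    print(s[i,4],(plane(m,*c[i],.0555)-[*CASE,0])[:2].round(4),np.median(C[l==i],0)[2])
print(r.read_state()["t"])
E
python3 n2.py
```

```text
0.3955 0.39543257057104847 -0.25939762326259336
0.3965 0.3963811540072534 -0.2930504167278888
0.3970188459927466 0.3969107945961725 -0.10764496773421528
184.5083
119 [-0.0271  0.101 ] 0.054680695248602806
118 [0.0266 0.1011] 0.054582757751033384
186.05
```

Run:
```python
from h import *
for sx,sy in((1,1),(1,-1),(-1,-1)):
    x,y=CASE+[.027*sx,.102*sy]
    r.move_pose([x,y,.075],[180,0,0]); r.line_to([x,y,.059],speed=.1)
    g=r.line_to([x,y,.052],speed=.02,guard=17); s=r.read_state(); print(sx,sy,g,s["ee_pos"].round(4),s["t"],flush=True)
    r.line_to([x,y,.075],speed=.2)
r.move_pose([*CASE,.24],[180,0,-90]); r.hold(.15); m=camera_model("wrist"); p,d=snapshot("wrist"); C=cloud(m,d)
n,l,s,c=cv2.connectedComponentsWithStats((p.max(2)<80).astype(np.uint8))
for sx in(-1,1):
    i=min((j for j in range(1,n) if 40<s[j,4]<300),key=lambda j:np.hypot(*(c[j]-proj(m,[CASE[0]+.027*sx,CASE[1]-.102,.0555]))))
    print(s[i,4],(plane(m,*c[i],.0555)-[*CASE,0])[:2].round(4),np.median(C[l==i],0)[2])
print(r.read_state()["t"])
```

```text
1 1 True [ 0.4729 -0.0642  0.0555] 188.25
1 -1 True [ 0.4727 -0.2678  0.0555] 189.9583
-1 -1 True [ 0.4189 -0.2684  0.0555] 191.1583
111 [-0.0268 -0.1029] 0.0545404924922091
114 [ 0.0269 -0.1027] 0.05465061444832986
195.3417
```

Everything is level, at home height and centred, so I hand in.

```bash
python3 -c "
from station import r
print(r.job_done())"
```

```text
the job is handed in; nothing more can be done
None
```

I handed the job in at about 195 s: three galena boxes (roughly 300, 245 and 300 g) stand in bays 4, 3 and 2, and the cover is pressed home and level. The two lighter boxes stayed in the tray, one of them a close call at about 177 g against the 180 g limit. The cover was dropped once onto the -y end of the case on the way and re-gripped. It sits about 0.95 mm off in y, inside the 1.2 mm allowed, and I judged the four clips by the cover's height, not by seeing them.

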